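# Tighten the lens retaining ring of a microscope objective with a pin spanner

## Robot

A 6-joint arm with a two-finger parallel gripper is mounted at the origin on the work surface. World frame = base frame: x ahead of the robot, y to its left, z up, the work surface at z = 0. Lengths are in mm, angles in degrees, forces in N, time in s.
With the tool pointing down it reaches from about 400 to 825 mm from the base axis. Payload 7 kg.
Tool frame: the origin (TCP) lies at the very end of the fingers, on their centre line; the grasp point (between the pads) lies 19 mm behind it; z points along the fingers, y is the line along which they close (so a half turn about z gives the same grasp; the last joint's range is limited). The gripper opens to 85 mm and grips with 20 to 120 N. Pads are 22 mm wide; open, the fingers measure 114 mm over their backs; the gripper's body (76 mm by 85 mm) begins 54 mm behind the grasp point. The pads swing forward as they close: fully open they stand 13 mm farther back than shut.
Start: joints at [-51.847, 20.546, 0.682, 0, -70.136, -16.507], TCP at [248.964, -627.385, 231.302] pointing down, gripper open.
Joint ranges: [-176.03, 176.03], [-82.01, 121.73], [-58.28, 71.71], [-173.87, 95.51], [-174.79, -0.11], [-173.66, 173.66]. Speed limits (degrees/s): [136.94, 136.94, 172.46, 180, 180, 180].

## Interface

Orientations are given as [roll, pitch, yaw] about the fixed x, y, z axes, in that order (R = Rz(yaw) Ry(pitch) Rx(roll)).
In Python, from plant import sensors, imaging, job gives the robot as it stands.
- The arm moves only by the tool jog_arm, never from a script. Its argument "series" is a list that holds one entry, the list of rows, each a list of 7 numbers: the shift along the tool's x, y, z in mm, then the turn, a rotation vector about the tool's x, y, z in rad, then the opening in per cent of the stroke, from 0 (shut) to 100 (fully open). In form: [[[x, y, z, wx, wy, wz, jaw], ...]]. A call has 1 to 20 rows; each row shifts and turns the commanded pose from where the row before left it, along the tool's axes as they then stand; what a row does not reach is not made up. A row lasts 1/8 s, in which the tool goes at most 62.5 mm and 10.7 degrees, less where a joint would pass 70% of its speed; a pose out of reach is approached as far as the arm can. A call is refused whole if a number of a shift passes 62.5 or a number of a turn 0.188, either way. A call with a gripper value outside its range is refused whole. The fingers move at their own pace and stop on an object; "grip_force" is the grip in N (left out, the last holds). Time passes only in rows, so rows that do not move let the fingers close. It gives the time, the measured TCP pose, the force, the opening and the grip force at its end, in the units of the state.
- sensors.state(): the state, without advancing time (a new reading comes with each control period).
- imaging.camera(name): name is "scene" or "top" or "wrist"; returns (picture, depth): 384x512x3 uint8, red, green, blue; 384x512 float32, mm along the optical axis (not along the pixel's ray), 0 where there is no reading.
- imaging.calibration(name): a dict with "fx", "fy", "cx", "cy" (pixels), "camera_from_world" (4x4, takes a point from world to camera coordinates); the wrist camera has in their place "tool_from_camera" (4x4, takes a point from camera to tool coordinates, whose origin is the TCP and whose axes are the flange's). Camera axes: x right, y up, looking along -z (the intrinsics and any distortion apply to the point x, -y, -z); pixel columns grow to the right and rows downward; lengths in mm; the calibration is good to about 2 mm. The wrist camera is an equidistant fisheye: a pixel r from the principal point sees the ray r / f radians off the axis. A picture is of the moment at which its call begins: read the wrist's pose just before it. calibration takes no time and is no camera call.
- job.job_done(): hands the job in; it is judged then, once.
The state is a dict: "clock": time; "joint_positions": joint angles; "dq": joint speeds; "tau": joint torques, N m; "ee_pos": TCP position; "eef_rot": TCP orientation; "contact_force": force on the tool from outside, world axes, zero at the start; "wrist_torque": the same for the moment, N m; "grip_width": finger opening in mm; "grip_force": force on a finger pad.
Only numpy, scipy, OpenCV 4.12 (cv2) and the standard library are available. Lean on these libraries where they do the work, as an engineer would, in place of code of your own. Each camera call takes 0.05 s, during which the arm holds its last target. There are 200 camera calls.

## Task

The front lens of this microscope objective has been cleaned and its brass retaining ring is still a little loose. Take the blue pin spanner from its wooden rest, get both pins properly into holes of the ring, and turn the ring clockwise until it comes up solid, without forcing it or pressing hard and without touching the glass. Then put the spanner back upright in its rest, and leave the things lying around undisturbed.

Things in the scene. Friction and masses are not known exactly. Their poses are not given: they have to be found in the camera images.
- spanner_grip (a point): Centre of the pin spanner's blue paddle grip: 34 mm long (x, along the crossbar) x 14 thick (y) x 62 tall (z up). Below it is a steel crossbar, 54 x 14 x 10 mm, its underside 49 mm below this point, from which two pins stick out 6 mm more (tips 55 mm below this point). About 0.14 kg, loose, stands upright in the rest at the start.
- pin_a (a point): Tip of one spanner pin: steel, 4 mm diameter, 6 mm long, rounded end, 22 mm from the spanner's middle along its +x.
- pin_b (a point): Tip of the other pin, 22 mm from the spanner's middle along -x (pins 44 mm apart).
- ring_center (a point): Centre of the upper face of the brass ring, 61 mm above the bench; z along its axis, up; x, y are the vise's, not the ring's. Ring: 56 mm outside, 31 mm bore, six blind round pin holes 7 mm wide, chamfered 1 mm, 5 mm deep, every 60 deg on a 22 mm radius. Which way the holes point is not measured: see them, or slide the pins round lightly on the level face until they drop in.
- ring (a joint): How far the retaining ring has been screwed in, rad; grows as it is turned clockwise seen from above. Starts between 0.4 and 0.8; at 1.2 it is home against a solid stop. Stiff thread: about 0.2 N m to turn, and it stays where it is left; light rubbing on its face (a few newtons, which is all the pins need) does not turn it. The thread's rise can be ignored.
- vise: Heavy fixed lens vise, grey base 170 x 92 x 12 mm (x, y, z), V jaws up to 38 mm high, clamp knob at its -x end (to 116 mm from the middle). Origin on the bench under the ring's axis. It clamps the black objective barrel, 68 mm wide, upright at any turn; barrel rim 1 mm below the ring's face. Carries ring and lens.
- lens: The glass lens inside the ring's bore, 31 mm diameter; its domed top is 1.6 mm below the ring's face. Origin on the axis, 4.9 mm below the ring's face.
- rest_pocket (a point): Fixed wooden spanner rest, 86 x 46 x 24 mm: middle of its pocket, at the ledges that carry the crossbar's underside, 16 mm above the bench. x along the pocket, which is 62 x 20 mm with walls 8 mm above the ledges (4 mm and 3 mm play each side of the crossbar); an 8 mm wide trench between the ledges takes the pins. Either way round fits.
- lens_cap: Black plastic lens cap, 60 mm diameter, 13 mm high, loose on the bench beside the vise; origin under its middle. Leave alone.
- petri_dish: Clear closed Petri dish, 60 mm diameter, 15 mm high, loose on the bench on the other side of the vise; origin under its middle. Leave alone.
- cleaner: Amber bottle of lens cleaner, 32 mm diameter, about 70 mm high, loose on the bench beside an end of the spanner rest; origin under its middle. Leave alone.
Things that resemble listed ones, but are neither listed nor needed, are in the scene too. There is more than one size of the part that bears spanner_grip; the job needs the middle-sized. Leave any red look-alike of the part that bears rest_pocket alone.

How it is judged (in metres and radians):
On the way, in this order (a step that is already met when the one before it is completed fails the run):
1. both spanner pins are in ring holes (tips at least 2.5 mm below the ring's face) before the ring is home (z of each of pin_a, pin_b in the frame of ring_center below -0.0025 m and horizontal distance between pin_a and ring_center between 0.018 and 0.026 m and horizontal distance between pin_b and ring_center between 0.018 and 0.026 m and value of joint ring below 1.1 rad), for 0.1 s.
2. the ring is turned home (1.17 rad or more) with both pins still in the holes (value of joint ring above 1.17 rad and z of each of pin_a, pin_b in the frame of ring_center below -0.0015 m and horizontal distance between each of pin_a, pin_b and ring_center below 0.026 m), for 0.1 s.
At the end, for the whole second after the job is handed in: The ring is home (joint at least 1.16 rad) and the spanner stands at rest in the pocket of its rest: crossbar down on the ledges (within 4 mm), upright within 0.15 rad, middle within 12 mm of the pocket's middle, crossbar along the pocket within 0.25 rad (value of joint ring above 1.16 rad and horizontal distance between spanner_grip and rest_pocket below 0.012 m and angle between spanner_grip's own z axis and vertical below 0.15 rad and z of spanner_grip in the frame of rest_pocket between 0.045 and 0.052 m and angle between the x axis of spanner_grip and the x axis of rest_pocket, either way round below 0.25 rad and linear speed of spanner below 0.02 m/s); the robot touches nothing.
It fails at once if spanner pressed or twisted against the ring, barrel or vise with more than 30 N (contact force between spanner and vise above 30 N).
It fails at once if glass touched (contact force between any of spanner, the arm and lens above 0.5 N).
It fails at once if lens cap, Petri dish or bottle moved more than 15 mm (distance of any of lens_cap, petri_dish, cleaner from where it was at the start of the episode above 0.015 m).
It fails at once if bottle tipped over (angle between cleaner's own z axis and vertical above 0.5 rad).
It also fails if it takes over 72 s, if anything falls off the work surface, if the arm or the gripper's body presses on something with over 40 N, if the wrist force passes 120 N, or if a joint passes its speed limit or range.

## Working session

There is one attempt and no reset: what is moved stays moved. The work goes in short steps, Python scripts to look and compute and a tool call to move; the robot and the scene stay as the last step left them, time stands still between calls to the robot, and variables do not carry over. Pictures are saved under pics/ and viewed, at most 10 in all, crops included, and the job is handed in when it is done.

Besides the shell and the picture viewer there is one more tool, called after "Request:" as name(argument=value, ...) on one line, values as JSON. jog_arm: Moves the arm, as the interface text tells. Its arguments: {"type":"object","properties":{"series":{"type":"array"},"grip_force":{"type":"number"}},"required":["series"]}

```bash
mkdir -p pics; ls; cat > h.py <<'E'
import numpy as np, cv2
from plant import sensors, imaging, job
from scipy.spatial.transform import Rotation as R
def snap(n,f):
    s=sensors.state(); p,d=imaging.camera(n); np.savez(f'pics/{f}.npz',p=p,d=d,pos=s['ee_pos'],rot=s['eef_rot']); cv2.imwrite(f'pics/{f}.png',p[:,:,::-1]); return p,d
def world(n,f,px):
    z=np.load(f'pics/{f}.npz'); d=z['d']; c=imaging.calibration(n); out=[]
    for u,v in px:
        D=float(d[int(round(v)),int(round(u))]); x=(u-c['cx'])/c['fx']; y=(v-c['cy'])/c['fy']
        if n=='wrist':
            r=np.hypot(x,y); k=np.tan(r)/r if r>1e-9 else 1; x*=k;y*=k
            P=c['tool_from_camera']@np.array([x*D,-y*D,-D,1]); out.append(R.from_euler('xyz',z['rot'],degrees=True).apply(P[:3])+z['pos'])
        else: out.append((np.linalg.inv(c['camera_from_world'])@np.array([x*D,-y*D,-D,1]))[:3])
    return np.array(out)
def proj(n,P):
    c=imaging.calibration(n); q=c['camera_from_world']@np.append(P,1); return c['cx']+c['fx']*q[0]/-q[2], c['cy']+c['fy']*q[1]/q[2]
E
python3 - <<'E'
from h import *
print(sensors.state())
a,_=snap('scene','s0'); b,_=snap('top','t0')
for n in('scene','top','wrist'): print(n,{k:(np.round(v,3).tolist()) for k,v in imaging.calibration(n).items()})
E
```

```text
pics
{'clock': 0.0, 'joint_positions': array([-5.18467415e+01,  2.05891233e+01,  6.31273483e-01, -1.94695304e-02,
       -7.01349828e+01, -1.65059597e+01]), 'dq': array([ 0.06607091, -0.03716   ,  0.10140556, -0.00326251, -0.00165767,
        0.02637606]), 'tau': array([-4.03456448e-03, -5.83318377e+01,  2.93413496e+01,  6.93690062e+00,
       -6.14741090e-03, -2.19182283e-06]), 'ee_pos': array([ 248.77478727, -626.94745747,  230.37282528]), 'eef_rot': array([ 1.79905793e+02, -8.82930038e-03, -1.58359325e+02]), 'contact_force': array([ 0.49884915, -0.24161392,  0.46084131]), 'wrist_torque': array([-0.0059445 , -0.03436902,  0.02536577]), 'grip_force': 0.0, 'grip_width': 85.318922717265}
scene {'fx': 371.872, 'fy': 371.872, 'cx': 251.844, 'cy': 188.39, 'camera_from_world': [[0.467, 0.884, -0.024, -244.901], [-0.519, 0.296, 0.802, 235.779], [0.716, -0.363, 0.596, -1295.506], [0.0, 0.0, 0.0, 1.0]]}
top {'fx': 371.436, 'fy': 371.436, 'cx': 252.561, 'cy': 191.695, 'camera_from_world': [[0.005, -1.0, -0.013, 3.108], [0.995, 0.004, 0.096, -534.465], [-0.096, -0.014, 0.995, -911.639], [0.0, 0.0, 0.0, 1.0]]}
wrist {'fx': 297.319, 'fy': 297.319, 'cx': 254.211, 'cy': 190.828, 'tool_from_camera': [[0.001, 0.962, 0.274, 68.806], [1.0, -0.001, -0.0, 0.969], [-0.0, 0.274, -0.962, -141.429], [0.0, 0.0, 0.0, 1.0]]}
```

View pics/t0.png

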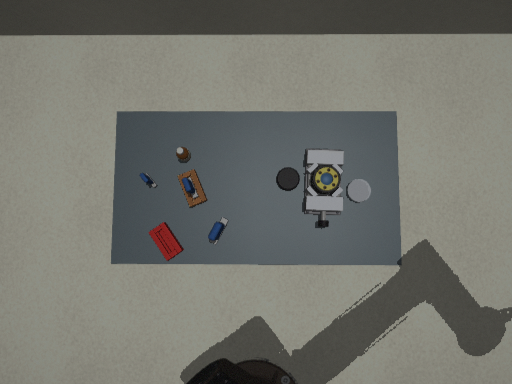

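View pics/s0.png

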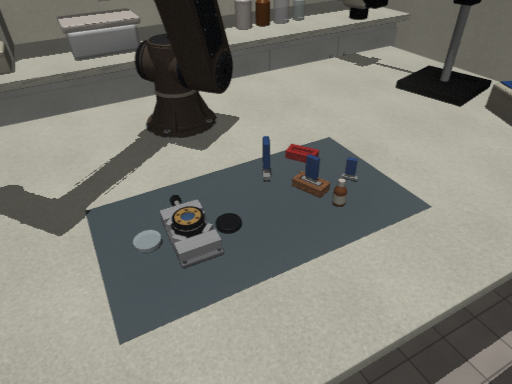

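The top view shows the wooden rest with a spanner in it at about (193,188), the ring at (326,180), the red rest at (166,241), and larger and smaller spanners at (217,230) and (148,180). The scene view confirms a blue spanner standing in the wooden rest.

```bash
python3 - <<'E'
from h import *
for l,p in [('rest corners',[(180,177),(194,170),(206,201),(192,206)]),('grip',[(188,185),(190,188),(186,180)]),('ring',[(318,176),(334,183),(326,180)]),('bot',[(182,150),(183,157)]),('big',[(217,230)]),('small',[(146,177)]),('cap',[(288,179)]),('petri',[(359,190)])]:
    print(l,world('top','t0',p).round(0).tolist())
z=np.load('pics/t0.npz')['p'][:,:,::-1]
cv2.imwrite('pics/tc.png',np.hstack([cv2.resize(z[140:220,140:230],None,fx=4.4,fy=4.4,interpolation=cv2.INTER_CUBIC),cv2.resize(z[140:220,280:370],None,fx=4.4,fy=4.4,interpolation=cv2.INTER_CUBIC)]))
E
```

```text
rest corners [[572.0, 191.0, 22.0], [589.0, 155.0, 25.0], [512.0, 127.0, -0.0], [499.0, 161.0, 9.0]]
grip [[543.0, 156.0, 94.0], [536.0, 152.0, 94.0], [555.0, 161.0, 95.0]]
ring [[570.0, -154.0, 63.0], [553.0, -192.0, 63.0], [560.0, -173.0, 62.0]]
bot [[632.0, 178.0, 70.0], [618.0, 179.0, 48.0]]
big [[438.0, 85.0, 111.0]]
small [[565.0, 265.0, 66.0]]
cap [[569.0, -85.0, 13.0]]
petri [[541.0, -265.0, 15.0]]
```

View pics/tc.png

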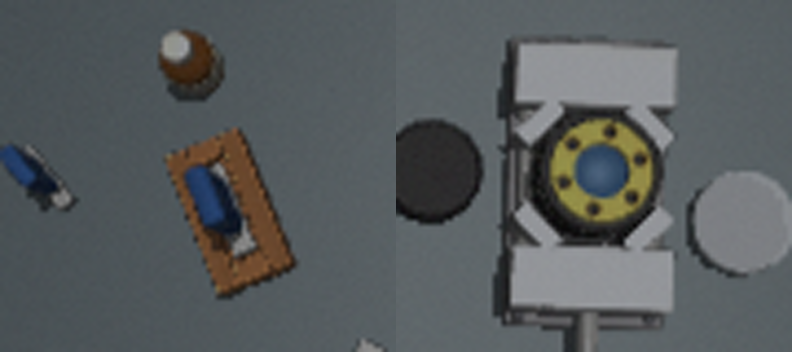

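The rest holds the middle-sized spanner: its top is at z 95, where 96 is expected. I'll look at the ring on the way to the rest.

```bash
cat >> h.py <<'E'
def go(P,yaw=None):
    s=sensors.state(); r=R.from_euler('xyz',s['eef_rot'],degrees=True)
    print('shift',r.inv().apply(np.array(P)-s['ee_pos']).round(1), 'pos',s['ee_pos'].round(1),s['eef_rot'].round(2))
    if yaw is not None: print('turn', (r.inv()*R.from_euler('xyz',[180,0,yaw],degrees=True)).as_rotvec().round(4))
E
python3 - <<'E'
from h import *
go([561,-173,200])
E
```

```text
shift [-457.6  306.8   30.8] pos [ 248.8 -627.   230.4] [ 1.7991e+02 -1.0000e-02 -1.5836e+02]
```

Request:
jog_arm(series=[[[-20,14,1.3,0,0,0,100],[-41,27,2.7,0,0,0,100],[-46,31,3,0,0,0,100],[-46,31,3,0,0,0,100],[-46,31,3,0,0,0,100],[-46,31,3,0,0,0,100],[-46,31,3,0,0,0,100],[-46,31,3,0,0,0,100],[-46,31,3,0,0,0,100],[-41,27,2.7,0,0,0,100],[-25,17,2,0,0,0,100],[-8,5,0,0,0,0,100],[0,0,0,0,0,0,100],[0,0,0,0,0,0,100]]])

```text
clock: 1.85
ee_pos: [559.9, -174.0, 201.7]
eef_rot: [180.0, -0.0, -158.4]
contact_force: [-0.2, -0.0, 0.6]
grip_width: 85.5
grip_force: 0.0
```

```bash
python3 - <<'E'
from h import *
snap('wrist','w1'); go([543,156,200])
z=cv2.imread('pics/w1.png'); cv2.imwrite('pics/w1b.png',cv2.resize(z,(768,576)))
E
```

```text
shift [-105.8  313.3    1.7] pos [ 559.8 -174.2  201.7] [ 180.      0.   -158.42]
```

View pics/w1b.png

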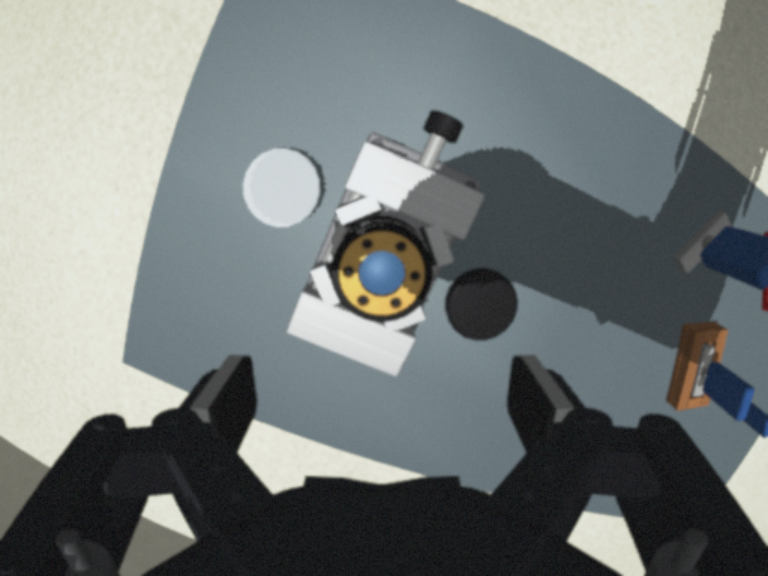

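The wrist view shows the ring centred at about (382,272) in the 1.5x picture. The six dark holes are at (368,244), (401,246), (415,275), (396,302), (363,300) and (348,271).

```bash
python3 - <<'E'
from h import *
px=np.array([(368,244),(401,246),(415,275),(396,302),(363,300),(348,271)])/1.5
# dark-blob centroid refinement
g=cv2.cvtColor(cv2.imread('pics/w1.png'),cv2.COLOR_BGR2GRAY).astype(float); ref=[]
for u,v in px:
    u0,v0=int(round(u)),int(round(v)); w=g[v0-4:v0+5,u0-4:u0+5]; m=np.clip(np.median(w)-8-w,0,None); yy,xx=np.mgrid[-4:5,-4:5]
    ref.append((u0+(m*xx).sum()/m.sum(),v0+(m*yy).sum()/m.sum()))
ref=np.array(ref); print(np.round(ref-px,1).tolist())
for q in (px,ref):
    P=world('wrist','w1',q); c=P[:,:2].mean(0); d=P[:,:2]-c
    a=np.degrees(np.arctan2(d[:,1],d[:,0])); print(P[:,2].round(0),c.round(1),np.hypot(*d.T).round(1),(a%60).round(1))
E
```

```text
[[-1.0, -0.5], [-0.6, -0.2], [-0.5, 0.1], [-0.6, 0.1], [-0.5, -0.2], [-0.1, -1.1]]
[55. 55. 54. 54. 56. 55.] [ 563.4 -171.1] [21.9 22.3 22.3 22.4 22.3 22.6] [46.2 47.4 48.  47.  46.8 47.5]
[56. 55. 55. 57. 56. 55.] [ 563.1 -171.8] [22.2 22.1 22.3 22.3 22.5 22.2] [46.9 47.  47.5 46.9 47.4 46. ]
```

Request:
jog_arm(series=[[[-7,20,0,0,0,0,100],[-16,48,0,0,0,0,100],[-19,56,0,0,0,0,100],[-19,56,0,0,0,0,100],[-19,56,0,0,0,0,100],[-16,47,0,0,0,0,100],[-7,23,0,0,0,0,100],[-3,7,0,0,0,0,100],[0,0,0,0,0,0,100],[0,0,0,0,0,0,100]]])

```text
clock: 3.15
ee_pos: [543.6, 155.4, 201.7]
eef_rot: [-180.0, -0.0, -158.4]
contact_force: [-0.1, -0.1, -0.1]
grip_width: 85.6
grip_force: 0.0
```

```bash
python3 - <<'E'
from h import *
snap('wrist','w2')
z=cv2.imread('pics/w2.png'); cv2.imwrite('pics/w2b.png',cv2.resize(z,(768,576)))
E
```

```text
(no output)
```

View pics/w2b.png

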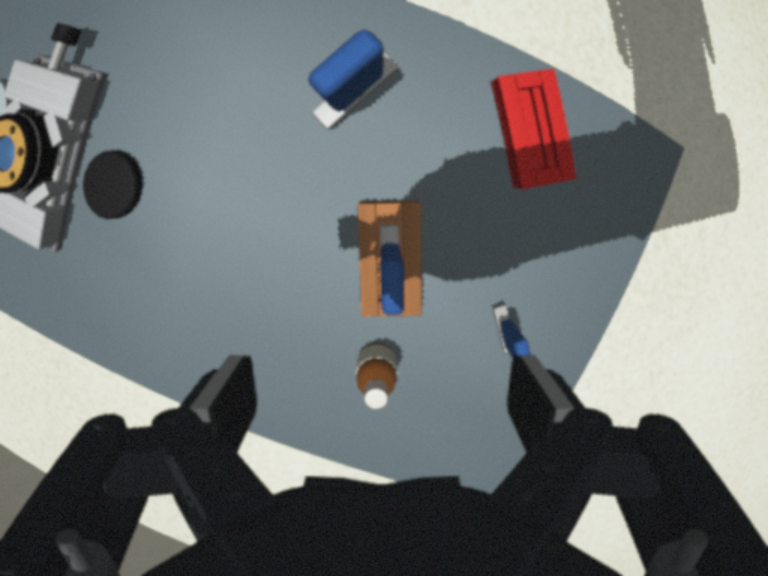

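The wooden rest is at about (390,258) in the 1.5x picture, nearly square to the image. The blue grip stands in it at (392,280), the bottle is at (376,370), and the other spanners and the red rest are clear.

```bash
cat >> h.py <<'E'
def blob(f,sel,zlo,zhi,box):
    z=np.load(f'pics/{f}.npz'); u0,u1,v0,v1=box; px=[(u,v) for v in range(v0,v1) for u in range(u0,u1)]
    P=world('wrist',f,px); c=np.array([z['p'][v,u] for u,v in px]).astype(int)
    m=sel(c)&(P[:,2]>zlo)&(P[:,2]<zhi); Q=P[m]; r=cv2.minAreaRect(Q[:,:2].astype(np.float32)); print(m.sum(),Q.mean(0).round(1),np.median(Q[:,2]),r); return Q
E
python3 - <<'E'
from h import *
blue=lambda c:(c[:,2]>c[:,0]+25); wood=lambda c:(c[:,0]>c[:,2]+35)
blob('w2',blue,89,101,(245,280,155,215))
blob('w2',wood,20,28,(232,290,128,218))
print(world('wrist','w2',np.array([(358,201),(421,201),(360,316),(422,317)])/1.5*1.0+[[1,1],[-1,1],[1,-1],[-1,-1]]))
E
```

```text
488 [542.6 162.5  94.2] 94.27985497563401 ((543.7808227539062, 162.8812255859375), (33.81420135498047, 12.356104850769043), 22.24344253540039)
1889 [539.6 161.   22.8] 22.771333808316 ((543.6237182617188, 162.9849090576172), (85.88890838623047, 44.97362518310547), 23.085615158081055)
[[512.24800193 126.93978255  17.8398533 ]
 [497.00298514 169.69986196  -1.00199446]
 [590.92620575 158.90393298  21.35581002]
 [581.61370873 206.09378311  -0.67642913]]
```

```bash
python3 - <<'E'
from h import *
go([543.8,162.9,52],-157.5)
E
```

```text
shift [ -2.9   6.9 149.6] pos [543.6 155.4 201.6] [-1.8000e+02 -1.0000e-02 -1.5844e+02]
turn [-0.     -0.0001 -0.0163]
```

Request:
jog_arm(series=[[[-2.9,6.9,10,0,0,-0.0163,100],[0,0,25,0,0,0,80],[0,0,30,0,0,0,60],[0,0,30,0,0,0,60],[0,0,30,0,0,0,60],[0,0,18,0,0,0,60],[0,0,6.6,0,0,0,60],[0,0,0,0,0,0,60],[0,0,0,0,0,0,0],[0,0,0,0,0,0,0],[0,0,0,0,0,0,0],[0,0,0,0,0,0,0],[0,0,0,0,0,0,0],[0,0,0,0,0,0,0]]], grip_force=60)

```text
clock: 4.95
ee_pos: [544.1, 164.3, 52.6]
eef_rot: [180.0, 0.1, -157.4]
contact_force: [-0.3, 1.5, 5.9]
grip_width: 13.0
grip_force: 60.2
```

Request:
jog_arm(series=[[[0,0,-4,0,0,0,0],[0,0,-10,0,0,0,0],[0,0,-20,0,0,0,0],[0,0,-30,0,0,0,0],[0,0,-20,0,0,0,0],[0,0,-8,0,0,0,0],[0,0,0,0,0,0,0],[0,0,0,0,0,0,0]]])

```text
clock: 5.95
ee_pos: [543.1, 163.8, 143.1]
eef_rot: [-180.0, -0.1, -157.4]
contact_force: [0.9, -0.0, -2.3]
grip_width: 13.2
grip_force: 59.4
```

```bash
python3 - <<'E'
from h import *
s=sensors.state(); print(s['contact_force'].round(1),s['grip_width'],s['joint_positions'].round(1))
snap('wrist','w3')
go([563.2,-171.5,145],-133)
z=cv2.imread('pics/w3.png'); cv2.imwrite('pics/w3b.png',cv2.resize(z[110:350,110:400],None,fx=2.5,fy=2.5))
E
```

```text
[ 0.9 -0.  -2.3] 13.164058800105217 [  36.5   14.8  -19.9   -0.   -55.4 -103.9]
shift [ 110.1 -317.2   -1.8] pos [543.1 163.7 143. ] [-1.7999e+02 -1.0000e-01 -1.5743e+02]
turn [ 2.000e-04 -1.800e-03 -4.264e-01]
```

View pics/w3b.png

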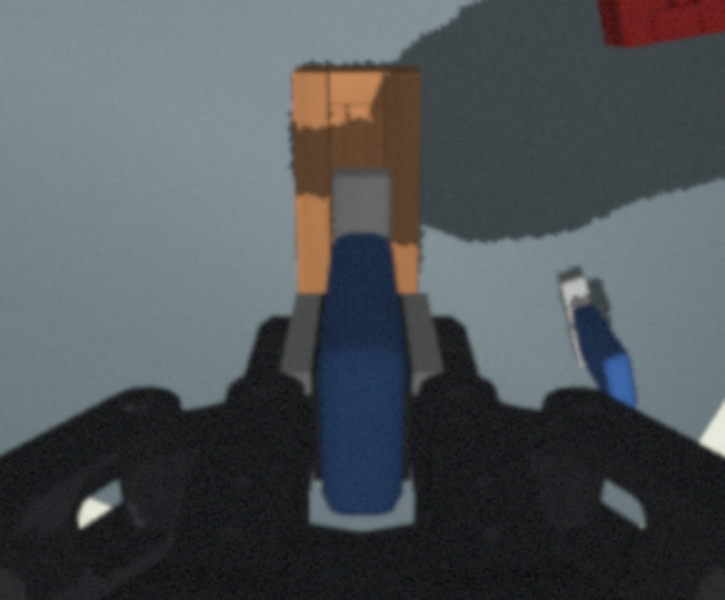

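The crossbar's far end is visible at crop (361,170) and the grip top at (362,430). The spanner sits straight and centred between the pads. I'll measure its offset in the tool frame while carrying it.

```bash
python3 - <<'E'
from h import *
z=np.load('pics/w3.npz'); r=R.from_euler('xyz',z['rot'],degrees=True)
Q=blob('w3',lambda c:(c[:,2]>c[:,0]+20),175,200,(225,285,240,325))
L=r.inv().apply(Q-z['pos']); print('grip top tool',L.min(0),L.max(0),L.mean(0))
px=np.array([(336,176),(386,176),(336,225),(386,225),(361,200),(361,172)])/2.5+110
print(r.inv().apply(world('wrist','w3',px)-z['pos']).round(1))
E
```

```text
2480 [538.8 163.1 183.9] 184.5805925013699 ((541.6019897460938, 164.37020874023438), (33.24852752685547, 14.282604217529297), 22.250497817993164)
grip top tool [-15.36696323  -6.00667371 -43.80748965] [ 17.86301669   8.32228255 -31.99424099] [  4.34937514   1.0486776  -40.81958273]
[[26.8 -4.8 28.4]
 [26.8  7.  28.3]
 [14.7 -4.9 28.5]
 [15.1  7.1 27.1]
 [20.9  1.1 28.5]
 [27.4  1.1 29.7]]
```

Request:
jog_arm(series=[[[10,-20,0,0,0,0,0],[17,-50,0,0,0,0,0],[19,-56,0,0,0,0,0],[19,-56,0,0,0,0,0],[19,-56,0,0,0,0,0],[16,-46,0,0,0,0,0],[7,-23,0,0,0,0,0],[3.1,-10.2,0,0,0,0,0],[0,0,-1.8,0,0,-0.0764,0],[0,0,0,0,0,-0.1,0],[0,0,0,0,0,-0.1,0],[0,0,0,0,0,-0.1,0],[0,0,0,0,0,-0.05,0],[0,0,0,0,0,0,0],[0,0,0,0,0,0,0]]])

```text
clock: 7.88
ee_pos: [563.7, -170.9, 145.7]
eef_rot: [180.0, -0.0, -133.0]
contact_force: [-0.1, -0.4, -2.4]
grip_width: 13.6
grip_force: 59.2
```

```bash
python3 - <<'E'
from h import *
go([564.2,-172.0,107],-133)
E
```

```text
shift [ 0.4 -1.1 38.7] pos [ 563.7 -170.9  145.7] [ 1.7999e+02 -1.0000e-02 -1.3304e+02]
turn [ 0.0002 -0.0002 -0.0007]
```

Request:
jog_arm(series=[[[0.4,-1.1,6,0,0,0,0],[0,0,12,0,0,0,0],[0,0,12,0,0,0,0],[0,0,7,0,0,0,0],[0,0,1.5,0,0,0,0],[0,0,0,0,0,0,0],[0,0,0,0,0,0,0],[0,0,0,0,0,0,0]]])

```text
clock: 8.88
ee_pos: [564.6, -172.1, 107.7]
eef_rot: [-180.0, 0.0, -133.0]
contact_force: [-0.1, 0.6, -0.4]
grip_width: 13.5
grip_force: 59.2
```

```bash
python3 - <<'E'
from h import *
go([564.2,-172.0,103.5],-133); print(sensors.state()['contact_force'],sensors.state()['wrist_torque'])
snap('wrist','w4')
z=cv2.imread('pics/w4.png'); cv2.imwrite('pics/w4b.png',cv2.resize(z[120:320,150:360],None,fx=3.0,fy=3.0,interpolation=cv2.INTER_CUBIC))
E
```

```text
shift [0.2 0.4 4.2] pos [ 564.6 -172.1  107.7] [-1.7997e+02  3.0000e-02 -1.3298e+02]
turn [-0.0006  0.0005  0.0003]
[-0.09217491  0.62222527 -0.41303733] [0.0313084  0.00577911 0.00770704]
```

View pics/w4b.png

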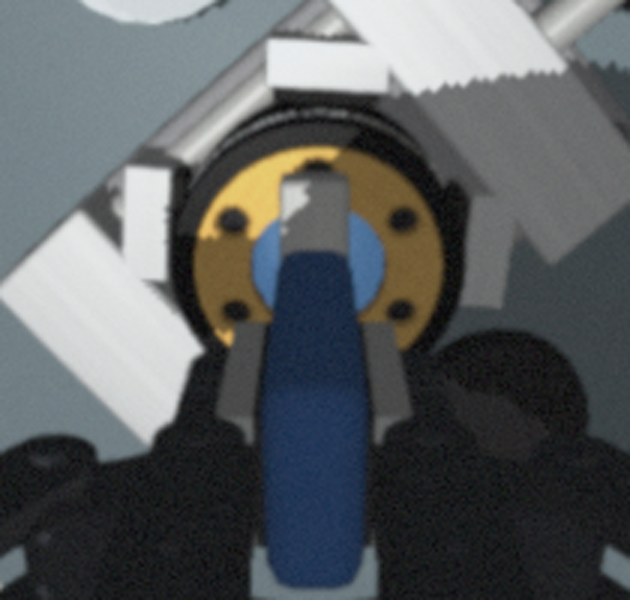

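The far hole shows just past the end of the bar at crop (316,165), and the bar is centred at x of about 315. The side holes are at (232,220), (236,311), (403,220) and (400,310), so the alignment looks good. I'll check it numerically.

```bash
python3 - <<'E'
from h import *
z=np.load('pics/w4.npz'); r=R.from_euler('xyz',z['rot'],degrees=True)
px=np.array([(232,220),(236,311),(403,220),(400,310)])/3.0+[150,120]
L=r.inv().apply(world('wrist','w4',px)-z['pos']); print(L.round(1),L.mean(0).round(2))
c=L.mean(0); a=np.degrees(np.arctan2(*(L-c)[:,[1,0]].T)); print(np.hypot(*(L-c)[:,:2].T),a%60)
px=np.array([(284,185),(347,185),(315,182),(315,230)])/3.0+[150,120]; print(r.inv().apply(world('wrist','w4',px)-z['pos']).round(1))
E
```

```text
[[ 11.6 -17.6  51.9]
 [-10.8 -17.3  52.3]
 [ 11.3  21.2  52.9]
 [-10.3  21.1  51.7]] [ 0.46  1.85 52.21]
[22.42871633 22.24262781 22.22898233 22.05426912] [59.73694308 59.56854731  0.71166461 59.12309496]
[[26.  -4.9 27.1]
 [25.6  7.4 28.9]
 [26.2  1.1 28.9]
 [16.5  1.1 28.3]]
```

Request:
jog_arm(series=[[[-0.1,0.5,1.5,0,0,0,0],[0,0,1,0,0,0,0],[0,0,1,0,0,0,0],[0,0,0.7,0,0,0,0],[0,0,0.6,0,0,0,0],[0,0,0.5,0,0,0,0],[0,0,0,0,0,0,0],[0,0,0,0,0,0,0]]])

```text
clock: 9.93
ee_pos: [564.1, -171.7, 102.0]
eef_rot: [-180.0, 0.0, -133.0]
contact_force: [-0.4, 0.5, -1.2]
grip_width: 13.5
grip_force: 59.2
```

Request:
jog_arm(series=[[[0,0,0.7,0,0,0,0],[0,0,0.7,0,0,0,0],[0,0,0.6,0,0,0,0],[0,0,0,0,0,0,0],[0,0,0,0,0,0,0]]])

```text
clock: 10.55
ee_pos: [564.1, -171.7, 100.0]
eef_rot: [180.0, -0.0, -133.0]
contact_force: [1.5, 0.4, -1.5]
grip_width: 13.2
grip_force: 59.2
```

Request:
jog_arm(series=[[[0,0,0.4,0,0,0.01,0],[0,0,0,0,0,0.02,0],[0,0,0,0,0,0.03,0],[0,0,0,0,0,0.03,0],[0,0,0,0,0,0.03,0],[0,0,0,0,0,0.03,0],[0,0,0,0,0,0.03,0],[0,0,0,0,0,0.02,0],[0,0,0,0,0,0,0]]])

```text
clock: 11.68
ee_pos: [564.1, -171.8, 99.6]
eef_rot: [-180.0, -0.0, -144.5]
contact_force: [-1.1, -2.8, -2.6]
grip_width: 13.3
grip_force: 59.1
```

```bash
python3 - <<'E'
from h import *
s=sensors.state(); print(s['contact_force'],s['wrist_torque'],s['eef_rot'],s['ee_pos'])
E
```

```text
[-1.13960583 -2.8409911  -2.63492613] [-0.92915365  0.1832664   0.1680197 ] [-1.79995521e+02 -4.87139917e-03 -1.44464691e+02] [ 564.07256102 -171.84097895   99.59165921]
```

Request:
jog_arm(series=[[[0,0,0,0,0,0.02,0],[0,0,0,0,0,0.03,0],[0,0,0,0,0,0.03,0],[0,0,0,0,0,0.03,0],[0,0,0,0,0,0.03,0],[0,0,0,0,0,0.03,0],[0,0,0,0,0,0.02,0],[0,0,0,0,0,0,0]]])

```text
clock: 12.68
ee_pos: [564.2, -171.9, 99.6]
eef_rot: [-180.0, 0.0, -155.4]
contact_force: [0.6, -5.7, -3.6]
grip_width: 13.3
grip_force: 59.0
```

```bash
python3 - <<'E'
from h import *
s=sensors.state(); print(s['contact_force'],s['wrist_torque'],s['eef_rot'],s['ee_pos'])
E
```

```text
[ 0.63277858 -5.6904432  -3.55922935] [-2.03935568 -0.22131954  0.17334756] [-1.79986225e+02  3.14790881e-03 -1.55388669e+02] [ 564.1689816  -171.89472867   99.63203206]
```

Request:
jog_arm(series=[[[0.2,-0.4,0,0,0,0.01,0],[0,0,0,0,0,0.02,0],[0,0,0,0,0,0.02,0],[0,0,0,0,0,0.02,0],[0,0,0,0,0,0.02,0],[0,0,0,0,0,0.01,0],[0,0,0,0,0,0,0]]])

```text
clock: 13.55
ee_pos: [564.2, -172.2, 99.6]
eef_rot: [-180.0, 0.0, -161.1]
contact_force: [0.3, -4.6, -3.9]
grip_width: 13.4
grip_force: 59.0
```

```bash
python3 - <<'E'
from h import *
s=sensors.state(); print(s['contact_force'],s['wrist_torque'],s['eef_rot'],s['ee_pos'])
E
```

```text
[ 0.31206714 -4.63687497 -3.89525106] [-1.58909617 -0.47460167  0.12423644] [-1.79997096e+02  1.04115050e-02 -1.61072055e+02] [ 564.16999606 -172.1724648    99.64235137]
```

Request:
jog_arm(series=[[[0.1,-0.4,0,0,0,0.01,0],[0,0,0,0,0,0.02,0],[0,0,0,0,0,0.02,0],[0,0,0,0,0,0.02,0],[0,0,0,0,0,0.02,0],[0,0,0,0,0,0.01,0],[0,0,0,0,0,0,0]]])

```text
clock: 14.42
ee_pos: [564.1, -172.6, 99.6]
eef_rot: [180.0, 0.0, -166.8]
contact_force: [1.8, -2.5, -1.4]
grip_width: 13.8
grip_force: 59.2
```

```bash
python3 - <<'E'
from h import *
s=sensors.state(); print(s['contact_force'],s['wrist_torque'],s['eef_rot'],s['ee_pos'])
E
```

```text
[ 1.80785944 -2.51047426 -1.41422374] [-0.6567669  -0.4639418   0.12486006] [ 1.79998456e+02  4.61803318e-03 -1.66799812e+02] [ 564.13168249 -172.55468717   99.62709256]
```

Request:
jog_arm(series=[[[0.1,-0.2,0,0,0,0.01,0],[0,0,0,0,0,0.02,0],[0,0,0,0,0,0.02,0],[0,0,0,0,0,0.02,0],[0,0,0,0,0,0.01,0],[0,0,0,0,0,0,0]]])

```text
clock: 15.18
ee_pos: [564.2, -172.8, 99.7]
eef_rot: [-180.0, 0.0, -171.4]
contact_force: [2.7, 0.3, -2.4]
grip_width: 13.2
grip_force: 59.4
```

```bash
python3 - <<'E'
from h import *
s=sensors.state(); print(s['contact_force'],s['wrist_torque'],s['eef_rot'],s['ee_pos'])
E
```

```text
[ 2.68070027  0.3304562  -2.37277992] [-0.20913229 -0.71341369  0.60158754] [-1.79994444e+02  1.35299858e-02 -1.71366009e+02] [ 564.19820276 -172.78488498   99.66515607]
```

The torque rose from about 0.13 to 0.60 N m, so the ring is on its stop. I'll unload the pins and lift out.

Request:
jog_arm(series=[[[0,0,0,0,0,-0.03,0],[0,0,0,0,0,-0.03,0],[0,0,0,0,0,-0.03,0],[0,0,0,0,0,0,0],[0,0,0,0,0,0,0]]])

```text
clock: 15.8
ee_pos: [563.9, -172.8, 99.5]
eef_rot: [180.0, -0.0, -166.2]
contact_force: [-1.3, 0.5, -2.0]
grip_width: 13.1
grip_force: 59.3
```

```bash
python3 - <<'E'
from h import *
s=sensors.state(); print(s['contact_force'],s['wrist_torque'],s['eef_rot'],s['ee_pos'])
E
```

```text
[-1.31804701  0.45966102 -2.03578811] [-0.03115985  0.05506105  0.01253705] [ 1.79990589e+02 -1.62074036e-02 -1.66244409e+02] [ 563.86965099 -172.80476564   99.49527787]
```

Request:
jog_arm(series=[[[0,0,-2,0,0,0,0],[0,0,-4,0,0,0,0],[0,0,-9,0,0,0,0],[0,0,-15,0,0,0,0],[0,0,-12,0,0,0,0],[0,0,-4,0,0,0,0],[0,0,0,0,0,0,0]]])

```text
clock: 16.68
ee_pos: [564.2, -172.8, 146.0]
eef_rot: [-180.0, 0.0, -166.2]
contact_force: [-0.1, -0.4, -0.4]
grip_width: 13.2
grip_force: 59.3
```

```bash
python3 - <<'E'
from h import *
snap('wrist','w5')
go([543.6,164.0,145],-157.4)
z=np.load('pics/w5.npz'); r=R.from_euler('xyz',z['rot'],degrees=True)
Q=blob('w5',lambda c:(c[:,2]>c[:,0]+20),175,200,(225,285,240,325))
L=r.inv().apply(Q-z['pos']); print('grip top tool',L.min(0),L.max(0),L.mean(0)); print(cv2.minAreaRect(L[:,:2].astype(np.float32)))
z=cv2.imread('pics/w5.png'); cv2.imwrite('pics/w5b.png',cv2.resize(z[110:320,150:360],None,fx=2.8,fy=2.8,interpolation=cv2.INTER_CUBIC))
E
```

```text
shift [-60.5 331.9   0.6] pos [ 563.9 -172.7  145.5] [ 179.99   -0.   -166.23]
turn [ 0.0002 -0.     -0.1541]
2517 [ 559.4 -172.7  186.7] 187.49156964807506 ((562.4459228515625, -171.9422607421875), (33.43930435180664, 14.621016502380371), 13.34250545501709)
grip top tool [-15.26275234  -6.12378213 -43.66778998] [ 18.13145443   8.58325148 -29.0636271 ] [  4.56989292   1.17655581 -40.66841259]
((1.434962272644043, 1.2032413482666016), (33.44287872314453, 14.6212158203125), 0.4371110498905182)
```

View pics/w5b.png

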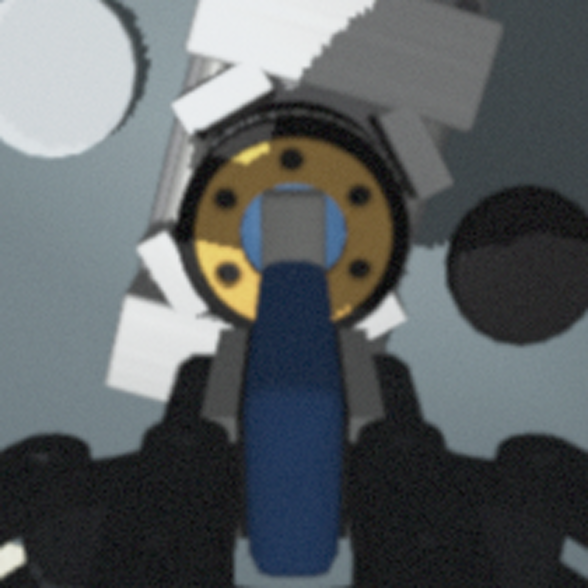

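The spanner hasn't slipped in the grip. The ring's holes, at (291,160), (225,198), (359,195), (228,272) and (358,268), have turned with the tool to the new angle. I'll take the spanner back to the rest.

Request:
jog_arm(series=[[[-4,20,0,0,0,0,0],[-9,50,0,0,0,0,0],[-11,60,0,0,0,0,0],[-11,60,0,0,0,0,0],[-11,60,0,0,0,0,0],[-8,47,0,0,0,0,0],[-4.5,24.5,0,0,0,0,0],[-2,10,0,0,0,0,0],[0,0,0,0,0,-0.08,0],[0,0,0,0,0,-0.074,0],[0,0,0,0,0,0,0],[0,0,0,0,0,0,0]]])

```text
clock: 18.23
ee_pos: [543.7, 163.3, 145.5]
eef_rot: [-180.0, -0.0, -157.5]
contact_force: [-0.8, 0.1, -1.6]
grip_width: 13.2
grip_force: 59.3
```

```bash
python3 - <<'E'
from h import *
go([543.7,163.5,65],-157.4)
E
```

```text
shift [-0.1  0.2 80.5] pos [543.7 163.3 145.5] [-1.8000e+02 -2.0000e-02 -1.5752e+02]
turn [-0.     -0.0003 -0.002 ]
```

Lowering to just above the ledges: contact is expected at TCP z of about 52.5.

Request:
jog_arm(series=[[[0,0.2,8,0,0,-0.002,0],[0,0,20,0,0,0,0],[0,0,24,0,0,0,0],[0,0,16,0,0,0,0],[0,0,8,0,0,0,0],[0,0,5,0,0,0,0],[0,0,4,0,0,0,0],[0,0,3,0,0,0,0],[0,0,2,0,0,0,0],[0,0,1.5,0,0,0,0],[0,0,0.6,0,0,0,0],[0,0,0,0,0,0,0],[0,0,0,0,0,0,0]]])

```text
clock: 19.85
ee_pos: [543.8, 163.8, 53.6]
eef_rot: [180.0, 0.0, -157.3]
contact_force: [0.1, 0.0, -0.5]
grip_width: 13.3
grip_force: 59.3
```

Request:
jog_arm(series=[[[0,0,0.6,0,0,0,0],[0,0,0.4,0,0,0,0],[0,0,0,0,0,0,0],[0,0,0,0,0,0,0]]])

```text
clock: 20.35
ee_pos: [543.8, 163.8, 52.6]
eef_rot: [180.0, 0.0, -157.3]
contact_force: [-0.4, -0.5, 0.8]
grip_width: 13.3
grip_force: 59.7
```

Request:
jog_arm(series=[[[0,0,0,0,0,0,25],[0,0,0,0,0,0,40],[0,0,0,0,0,0,60],[0,0,0,0,0,0,60],[0,0,-5,0,0,0,60],[0,0,-15,0,0,0,60],[0,0,-30,0,0,0,60],[0,0,-40,0,0,0,60],[0,0,-40,0,0,0,60],[0,0,-15,0,0,0,60],[0,0,0,0,0,0,60],[0,0,0,0,0,0,60]]])

```text
clock: 21.85
ee_pos: [543.0, 163.4, 196.4]
eef_rot: [180.0, -0.1, -157.3]
contact_force: [-0.3, -0.7, 0.0]
grip_width: 51.0
grip_force: 0.0
```

```bash
python3 - <<'E'
from h import *
snap('wrist','w6')
blob('w6',lambda c:(c[:,2]>c[:,0]+25),85,104,(235,285,145,225))
blob('w6',lambda c:(c[:,0]>c[:,2]+35),20,28,(225,295,118,225))
snap('top','t6')
a=np.load('pics/t0.npz')['p']; b=np.load('pics/t6.npz')['p']
# ring turn from before/after wrist views
def ang(f,px,o,k):
    P=world('wrist',f,np.array(px)/k+o); d=P[:,:2]; 
    c=np.linalg.lstsq(np.c_[2*d,np.ones(len(d))],(d**2).sum(1),rcond=None)[0][:2]; d=d-c
    a=np.degrees(np.arctan2(d[:,1],d[:,0])); return c.round(1),(a%60).round(1)
print(ang('w1',[(368,244),(401,246),(415,275),(396,302),(363,300),(348,271)],[0,0],1.5))
print(ang('w5',[(228,272),(225,198),(291,160),(359,195),(358,268)],[150,110],2.8))
z=cv2.imread('pics/w6.png'); cv2.imwrite('pics/w6b.png',cv2.resize(z[60:330,100:430],None,fx=2,fy=2))
E
```

```text
519 [541.3 163.8  94.1] 94.36028596666394 ((542.5426025390625, 164.02957153320312), (33.16934585571289, 12.144325256347656), 23.087509155273438)
1956 [539.9 161.2  22.8] 22.808135768295955 ((543.1722412109375, 163.5040740966797), (84.23596954345703, 45.68578338623047), 22.58436393737793)
(array([ 563.5, -171.1]), array([45.9, 47.5, 48.3, 47.3, 46.7, 47.2]))
(array([ 563.7, -171.6]), array([15.4, 14.8, 14.9, 15.5, 15.1]))
```

View pics/w6b.png

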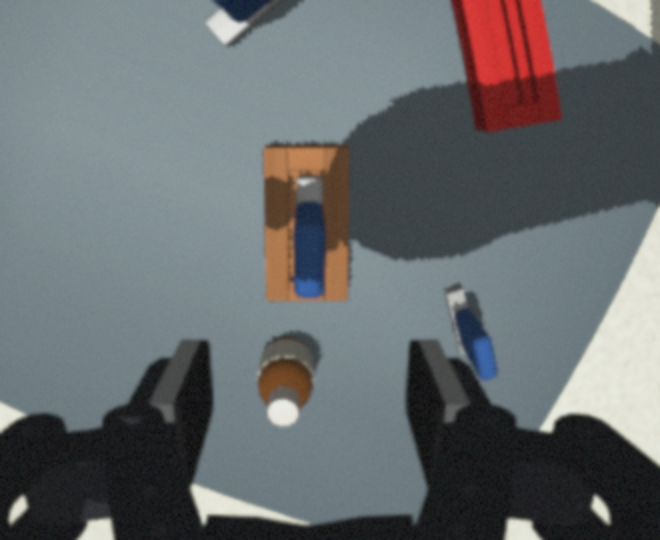

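The spanner is upright in the rest: its top is at z 94, centred within about 1 mm, and along the pocket within 0.5°. The bottle is undisturbed. The ring turned 32° (0.56 rad) to a hard stop, which fits the given starting range.

```bash
python3 -c "
from plant import job; print(job.job_done())"
```

```text
the job is handed in; nothing more can be done
None
```

I turned the ring clockwise 32° (0.56 rad) until it came up solid, put the spanner back upright in its rest, and handed the job in at about 22 s; no verdict came back.

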